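Change the filter in the lamp's filter drawer

ROBOT

A 6-joint arm with a two-finger parallel gripper is mounted at the origin on a cart in front of the work surface, level with it; the furniture and walls round the work are solid. World frame = base frame: x ahead of the robot, y to its left, z up, the work surface at z = 0. Lengths are in m, angles in rad, forces in N, time in s.
With the tool pointing down it reaches from about 0.35 to 0.975 m from the base axis. Payload 4.9 kg.
Tool frame: the origin (TCP) lies at the very end of the fingers, on their centre line; the grasp point (between the pads) lies 19 mm behind it; z points along the fingers, y is the line along which they close (so a half turn about z gives the same grasp; the last joint's range is limited). The gripper opens to 85 mm and grips with 20 to 120 N. Pads are 22 mm wide; open, the fingers measure 114 mm over their backs; the gripper's body (76 mm by 85 mm) begins 54 mm behind the grasp point. The pads swing forward as they close: fully open they stand 13 mm farther back than shut.
Start: joints at [1.206, 0.053, 1.613, -0, 1.476, -0.119], TCP at [0.152, 0.606, 0.199] pointing down, gripper open.
Joint ranges: [-3.01, 3.01], [-1.01, 2.22], [0.06, 2.58], [-1.02, 4.17], [0.09, 2.62], [-3.14, 3.14]. Speed limits (rad/s): [2.57, 2.57, 3.14, 3.14, 3.14, 3.14].

INTERFACE

Orientations are given as a unit quaternion [w, x, y, z].
In Python, from plant import manip gives the robot as it stands.
- The arm moves only by the tool send_rows, never from a script. Its argument "increments" is a list of rows, each an object of numbers: "claw": the closure, from -1 (fully open) to 1 (shut); "dx", "dy", "dz": the shift along the tool's x, y, z in units of 0.5 m (1.0 is 0.5 m); "yaw": the turn about the tool's z in units of 1.5 rad (1.0 is 1.5 rad). A call has 1 to 20 rows; each row is the pose to reach, as a shift and turn from the pose commanded when the call began, along the tool's axes at that moment; what a row does not reach only later rows make up. A row lasts 1/8 s, in which the tool goes at most 62.5 mm and 10.7 degrees, less where a joint would pass 70% of its speed; a pose out of reach is approached as far as the arm can. A call with a number of a shift or a turn outside -1 to 1 is refused whole. A call with a gripper value outside its range is refused whole. The fingers move at their own pace and stop on an object; the grip force is fixed at half the most. Time passes only in rows, so rows that repeat a pose let the fingers close. It gives the time, the measured TCP pose, the force, the opening and the grip force at its end, in the units of the state.
- manip.state(): the state, without advancing time (a new reading comes with each control period).
- manip.grab_frame(name): name is "scene" or "top" or "wrist"; returns the picture (420x560x3 uint8, red, green, blue); there is no depth.
- manip.camera_params(name): a dict with "camera_matrix" (3x3 intrinsics, pixels), "extrinsics" (4x4, takes a point from world to camera coordinates); the wrist camera has in their place "tool_from_camera" (4x4, takes a point from camera to tool coordinates, whose origin is the TCP and whose axes are the flange's). Camera axes: x right, y down, z forward; pixel columns grow to the right and rows downward; lengths in m; the calibration is good to about 2 mm. A picture is of the moment at which its call begins: read the wrist's pose just before it. camera_params takes no time and is no camera call.
- manip.job_done(): hands the job in; it is judged then, once.
The state is a dict: "time": time; "joint_pos": joint angles; "joint_vel": joint speeds; "joint_efforts": joint torques, N m; "tool_pos": TCP position; "tool_rot": TCP orientation; "contact_force": force on the tool from outside, world axes, zero at the start; "ft_torque": the same for the moment, N m; "gripper_width": opening from 0.0 (shut) to 1.0 (fully open); "grasp_force": force on a finger pad.
Only numpy, scipy, OpenCV 4.12 (cv2) and the standard library are available. Lean on these libraries where they do the work, as an engineer would, in place of code of your own. Each camera call takes 0.05 s, during which the arm holds its last target. There are 200 camera calls.

TASK

Pull the filter drawer out of the light box by its post, lift the green filter out and stand it fully down in the free slot of the white rack, then slide the amber filter from the rack fully down into the drawer and push the drawer fully home so that its front plate closes the box. The filters are glass: keep them upright and lower them into their slots gently rather than letting them drop, and leave the blue filter and the other things on the table where they are.

Things in the scene. Friction and masses are not known exactly. Their poses are not given: they have to be found in the camera images.
- light_box: Fixed cream metal box 98 x 78 x 139 mm tall, open at its front, finned black lamp head on its left (to y = 108 mm), capped port on its right (to y = -80 mm). Origin: on the table under the light axis; x points along the rail into the box, z up. Roof from x = -50 (front edge) to 48 mm. A 40 mm wide rail, upper face at z = 15 mm, runs out towards the robot to an end stop at x = -155 mm.
- drawer: Filter drawer on the rail, 0.6 kg; it can only slide along x. Origin: slot centre, at the rail's upper face; axes as the light box's. Home (shut): its origin is at x = 0 of the light box and its 74 mm wide dark front plate (x = -57 to -50, up to z = 120 mm) lies on the box's front edge; fully out: x = -105 mm. Starts 12 to 50 mm out.
- drawer_slot (a point): Floor centre of the drawer's filter slot, 10 mm above the drawer's origin. The slot lies along x: 63 mm long, 10.4 mm wide, chamfered mouth 48 mm above this point; a filter stands in it with its width along x. Filters pass in and out, straight up, only when the drawer is at least 90 mm out.
- post (a point): Upright grip post of the drawer, aluminium, 16 mm diameter, with a 19 mm black cap. This point: on its axis, 93.5 mm before the drawer's origin; the post reaches from 21 mm below to 26 mm above it. The front plate stands 36 mm behind it and reaches 69 mm above it.
- green_filter: Black frame 60 wide x 8 thick x 72 mm tall with green glass, lower corners cut 5 x 5 mm; on top a ribbed green grip tab, 34 wide x 10.6 thick, z = 72 to 100 mm. Origin: centre of the underside; x along the width, y through the thickness, z up. Alike both ways round; 0.11 kg. At the start it stands in the drawer's slot.
- amber_filter: Black frame 60 wide x 8 thick x 72 mm tall with amber glass, lower corners cut 5 x 5 mm; on top a ribbed amber grip tab, 34 wide x 10.6 thick, z = 72 to 100 mm. Origin: centre of the underside; x along the width, y through the thickness, z up. Alike both ways round; 0.11 kg. At the start it stands in one of the rack's slots.
- blue_filter: Black frame 60 wide x 8 thick x 72 mm tall with blue glass, lower corners cut 5 x 5 mm; on top a ribbed blue grip tab, 34 wide x 10.6 thick, z = 72 to 100 mm. Origin: centre of the underside; x along the width, y through the thickness, z up. Alike both ways round; 0.11 kg. Stands in one of the rack's slots and stays there.
- rack: Fixed white rack block 78 (x) x 134 (y) x 42 mm tall with three upright slots that lie along its x and are 42 mm apart along its y; each 63 mm long, 10.6 mm wide with chamfered mouth at z = 42 mm and floor at z = 10 mm. Origin: centre of the underside. Amber and blue filter stand in two slots, the third is free; which is which varies.
- slot0 (a point): Floor centre of the rack slot at its y = -42 mm; axes as the rack's.
- slot1 (a point): Floor centre of the rack's middle slot; axes as the rack's.
- slot2 (a point): Floor centre of the rack slot at its y = +42 mm; axes as the rack's.
- blower: Black rubber lens blower standing upright, bulb 60 mm across, 105 mm tall with red nozzle; origin at the centre of its underside. Bystander.
- lens_cleaner: Pump bottle of lens cleaner, 35 mm across, 108 mm tall; origin at the centre of its underside. Bystander.
- objective_jar: Objective container with black screw cap, 42 mm across, 58 mm tall; origin at the centre of its underside. Bystander.
Mind the look-alikes: they are no part of the job. What is shaped like the amber_filter but pink is not meant.

How it is judged:
On the way, in this order (a step that is already met when the one before it is completed fails the run):
1. the green filter stands fully down in a slot of the rack ((horizontal distance between green_filter and slot0 below 0.005 m or horizontal distance between green_filter and slot1 below 0.005 m or horizontal distance between green_filter and slot2 below 0.005 m) and z of green_filter in the frame of rack below 0.014 m and angle between green_filter's own z axis and vertical below 0.1 rad), for 0.2 s.
2. the amber filter stands fully down in the drawer's slot (x of amber_filter in the frame of drawer between -0.004 and 0.004 m and y of amber_filter in the frame of drawer between -0.0035 and 0.0035 m and z of amber_filter in the frame of drawer below 0.014 m and angle between amber_filter's own z axis and vertical below 0.1 rad), for 0.2 s.
3. the drawer is home with the amber filter in it (all of step 2 and x of drawer in the frame of light_box above -0.005 m), for 0.2 s.
At the end, for the whole second after the job is handed in: Green filter upright in a rack slot (within 5 mm of its centre, foot less than 4 mm above its floor), amber filter upright in the drawer's slot (foot less than 4 mm above its floor, within 4 mm of its centre), drawer within 5 mm of home, all at rest (all of step 1 and all of step 3 and linear speed of each of amber_filter, green_filter, drawer below 0.02 m/s); the robot touches nothing.
It fails at once if a filter tips by more than 35 degrees (angle between any of amber_filter, green_filter, blue_filter's own z axis and vertical above 0.61 rad).
It fails at once if a filter strikes or is pressed on the drawer or the rack with more than 40 N (contact force between any of amber_filter, green_filter and drawer above 40 N or contact force between any of amber_filter, green_filter and rack above 40 N).
It fails at once if a filter is dropped (falls freely by more than about 12 mm) ((linear speed of amber_filter above 0.5 m/s and contact force between the fingers and amber_filter below 0.05 N) or (linear speed of green_filter above 0.5 m/s and contact force between the fingers and green_filter below 0.05 N)).
It fails at once if the blue filter is moved by more than 15 mm (distance of blue_filter from where it was at the start of the episode above 0.015 m).
It fails at once if a bystander is moved by more than 25 mm or tips over (distance of any of blower, lens_cleaner, objective_jar from where it was at the start of the episode above 0.025 m or angle between any of blower, lens_cleaner, objective_jar's own z axis and vertical above 0.4 rad).
It also fails if it takes over 69 s, if anything falls off the work surface, if the arm or the gripper's body presses on something with over 40 N, if the wrist force passes 120 N, or if a joint passes its speed limit or range.

## Working session

There is one attempt and no reset: what is moved stays moved. The work goes in short steps, Python scripts to look and compute and a tool call to move; the robot and the scene stay as the last step left them, time stands still between calls to the robot, and variables do not carry over. Pictures are saved under pics/ and viewed, at most 10 in all, crops included, and the job is handed in when it is done.

Besides the shell and the picture viewer there is one more tool, called in YAML: its name, and indented under it one key for each argument. send_rows: Moves the arm, as the interface text tells. Shifts and turns lie within -1 to 1; 1 stands for 0.5 m of shift or 1.5 rad of turn. Its arguments: {"type":"object","properties":{"increments":{"type":"array","items":{"type":"object","properties":{"claw":{"type":"number"},"dx":{"type":"number"},"dy":{"type":"number"},"dz":{"type":"number"},"yaw":{"type":"number"}}}}},"required":["increments"]}

```bash
mkdir -p pics; python3 - <<'E'
from plant import manip
import cv2,numpy as np
s=manip.state();print(s)
for n in("scene","top"):
    im=manip.grab_frame(n);np.save(f"pics/{n}.npy",im);cv2.imwrite(f"pics/{n}0.png",im[:,:,::-1])
    print(n,manip.camera_params(n))
print(manip.camera_params("wrist"))
E
```

```text
{'time': 0.0, 'joint_pos': array([ 1.20601343e+00,  5.33224740e-02,  1.61427568e+00, -2.50028351e-05,
        1.47603663e+00, -1.19022301e-01]), 'joint_vel': array([-1.12713796e-03, -7.72908015e-04,  1.09188927e-04,  3.51127299e-04,
       -7.99932375e-05,  7.35846020e-04]), 'joint_efforts': array([ 8.87588158e-05, -3.93692207e+01, -3.70173597e+01, -1.87612051e-05,
        7.03830548e-03,  5.71309187e-06]), 'tool_pos': array([0.15183131, 0.60556516, 0.19809537]), 'tool_rot': array([-2.32514519e-04,  1.22570041e-01,  9.92459340e-01, -9.94316326e-04]), 'contact_force': array([ 0.52016351, -0.93943999, -0.17685759]), 'ft_torque': array([-0.00417448,  0.04725256, -0.03217582]), 'grasp_force': 0.0, 'gripper_width': 1.001041289507132}
scene {'camera_matrix': array([[471.53429657,   0.        , 281.48246925],
       [  0.        , 471.53429657, 218.01477522],
       [  0.        ,   0.        ,   1.        ]]), 'extrinsics': array([[-0.85114213, -0.52489387,  0.00659574,  0.45944949],
       [-0.37796461,  0.60407267, -0.70159744,  0.23173913],
       [ 0.36427989, -0.5996521 , -0.712543  ,
[... 349 characters left out ...]
,  0.00494735, -0.18803895,  0.56142505],
       [ 0.18809406,  0.01554103, -0.98202806,  0.95749063],
       [ 0.        ,  0.        ,  0.        ,  1.        ]])}
{'camera_matrix': array([[320.58829873,   0.        , 276.38541139],
       [  0.        , 320.58829873, 209.80588993],
       [  0.        ,   0.        ,   1.        ]]), 'tool_from_camera': array([[-2.40379849e-04, -9.50742935e-01, -3.09980345e-01,
         8.02235275e-02],
       [ 9.99999718e-01, -7.90322209e-06, -7.51227786e-04,
        -1.80778104e-04],
       [ 7.11774666e-04, -3.09980438e-01,  9.50742668e-01,
        -1.74380352e-01],
       [ 0.00000000e+00,  0.00000000e+00,  0.00000000e+00,
         1.00000000e+00]])}
```

View pics/top0.png

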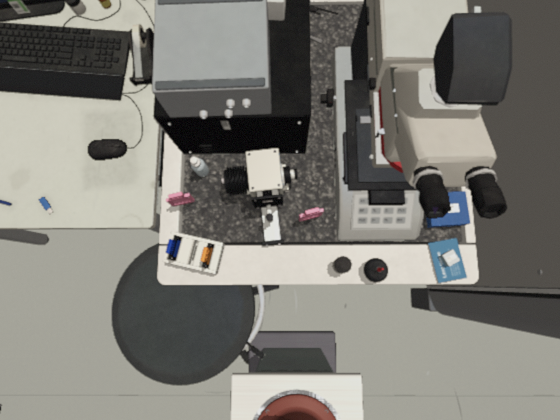

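View pics/scene0.png

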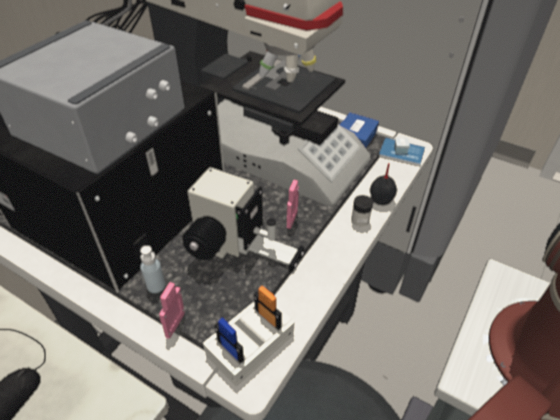

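The top view shows the light box roof at (265,170), the rail/drawer running down to (271,240), and the rack at (195,253). Candidates for the amber filter are the orange tab at (207,256) in the rack and the pink look-alikes at (179,199) and (311,214). The blue tab is at (174,247), the middle slot is free, and the green filter is hidden in the box. I choose the orange tab and will check it in a close crop.

```bash
cat > h.py <<'E'
import numpy as np,cv2
from plant import manip
from scipy.spatial.transform import Rotation as R
def cam(n,s=None):
    p=manip.camera_params(n)
    if n!="wrist":
        T=np.linalg.inv(p["extrinsics"])
    else:
        q=s["tool_rot"];M=np.eye(4);M[:3,:3]=R.from_quat([q[1],q[2],q[3],q[0]]).as_matrix();M[:3,3]=s["tool_pos"];T=M@p["tool_from_camera"]
    return p["camera_matrix"],T
def ray(K,T,uv,z):
    d=T[:3,:3]@np.linalg.solve(K,[uv[0],uv[1],1]);o=T[:3,3]
    return o+d*(z-o[2])/d[2]
def proj(K,T,P):
    c=np.linalg.inv(T)@np.append(P,1);u=K@c[:3];return u[:2]/u[2]
def yawtool(s):
    q=s["tool_rot"];m=R.from_quat([q[1],q[2],q[3],q[0]]).as_matrix();return m
E
python3 - <<'E'
from h import *
im=np.load("pics/top.npy");c=im[135:285,150:350]
cv2.imwrite("pics/top1.png",cv2.resize(c,None,fx=4,fy=4,interpolation=cv2.INTER_CUBIC)[:,:,::-1])
K,T=cam("top")
for n,uv,z in[("rail end",(271,242),.015),("roof tl",(248,151),.139),("roof tr",(281,151),.139),("roof bl",(249,193),.139),("roof br",(283,192),.139),("amber tab",(207,256),.1),("blue",(174,247),.1)]:print(n,ray(K,T,uv,z).round(3))
E
```

```text
rail end [0.471 0.061 0.015]
roof tl [0.673 0.111 0.139]
roof tr [0.672 0.034 0.139]
roof bl [0.572 0.108 0.139]
roof br [0.574 0.029 0.139]
amber tab [0.43  0.208 0.1  ]
blue [0.452 0.286 0.1  ]
```

View pics/top1.png

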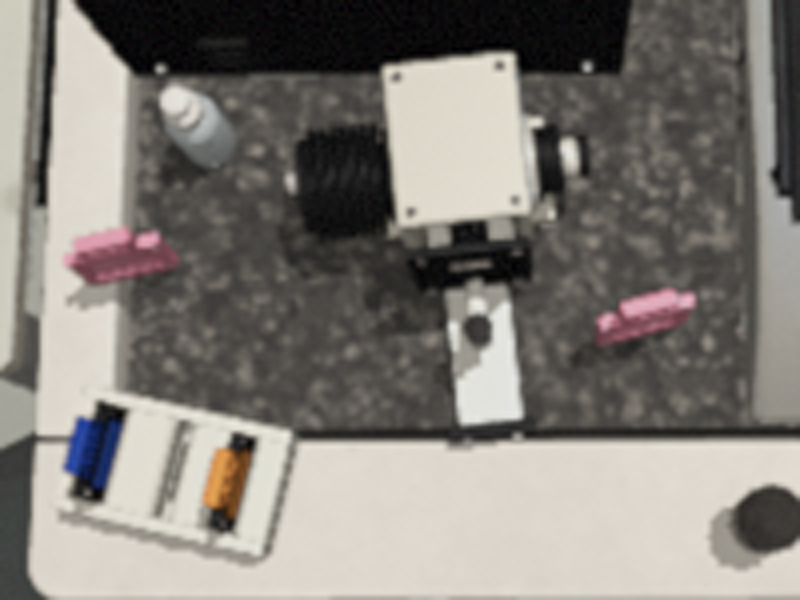

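The crop confirms the orange tab (crop (228,480)) with black frame in the rack as the amber filter. The free slot is in the middle (175,468), and the drawer post cap is at (478,330).

```bash
cat >> h.py <<'E'
def todo(s,P,yaw=None):
    """shift in units for TCP to reach P, in current tool axes; yaw: wanted world heading of -tool x"""
    m=yawtool(s);d=m.T@(np.array(P)-s["tool_pos"])/0.5
    h=-m[:2,0];cur=np.arctan2(h[1],h[0])
    return d.round(4), None if yaw is None else round(-(yaw-cur)/1.5,4), round(cur,4)
E
python3 - <<'E'
from h import *
K,T=cam("top")
f=lambda c,z:ray(K,T,(150+(c[0]+.5)/4-.5,135+(c[1]+.5)/4-.5),z)
ang=lambda a,b:np.degrees(np.arctan2(*(b-a)[1::-1])).round(2)
tl,tr,br,bl=[f(c,.139) for c in[(382,65),(517,52),(531,215),(390,228)]]
print("roof",tl.round(4),tr.round(4),br.round(4),bl.round(4),ang(bl,tl),ang(br,tr),ang(br,bl)-90,ang(tr,tl)-90)
fc=(bl+br)/2;print("front centre",fc)
a,b,c,d=[f(c,.015) for c in[(457,428),(446,290),(523,422),(512,290)]]
print("rail",ang(a,b),ang(c,d),((a+c)/2).round(4))
print("cap",f((478,330),.077).round(4))
tl,tr,br,bl=[f(c,.042) for c in[(103,388),(296,432),(268,555),(60,510)]]
print("rack",[x.round(4) for x in(tl,tr,br,bl)],ang(bl,tl),ang(br,tr),ang(br,bl)-90,ang(tr,tl)-90,np.mean([tl,tr,br,bl],0))
s=manip.state();print(todo(s,[.43,.07,.3],0.))
E
```

```text
roof [0.6731 0.118  0.139 ] [0.6805 0.0387 0.139 ] [0.5823 0.0308 0.139 ] [0.575 0.112 0.139] 3.48 4.58 5.079999999999998 5.329999999999998
front centre [0.57864548 0.07143129 0.139     ]
rail 4.85 4.61 [0.4736 0.0584 0.015 ]
cap [0.5252 0.0637 0.077 ]
rack [array([0.495 , 0.3003, 0.042 ]), array([0.467 , 0.1783, 0.042 ]), array([0.3915, 0.1938, 0.042 ]), array([0.4192, 0.3235, 0.042 ])] -17.02 -11.56 -12.069999999999993 -12.939999999999998 [0.44318909 0.2489959  0.042     ]
(array([-0.8002, -0.9041, -0.2021]), np.float64(-0.1639), np.float64(-0.2458))
```

```bash
python3 - <<'E'
from h import *
s=manip.state();print(todo(s,[.46,.065,.2],.084))
E
```

```text
(array([-0.8608, -0.8988, -0.0022]), np.float64(-0.2199), np.float64(-0.2458))
```

send_rows:
  increments:
    - {"dx": -0.2,"dy": -0.21,"dz": 0,"yaw": -0.05,"claw": -1}
    - {"dx": -0.86,"dy": -0.9,"dz": 0,"yaw": -0.22,"claw": -1}
    - {"dx": -0.86,"dy": -0.9,"dz": 0,"yaw": -0.22,"claw": -1}
    - {"dx": -0.86,"dy": -0.9,"dz": 0,"yaw": -0.22,"claw": -1}
    - {"dx": -0.86,"dy": -0.9,"dz": 0,"yaw": -0.22,"claw": -1}
    - {"dx": -0.86,"dy": -0.9,"dz": 0,"yaw": -0.22,"claw": -1}
    - {"dx": -0.86,"dy": -0.9,"dz": 0,"yaw": -0.22,"claw": -1}
    - {"dx": -0.86,"dy": -0.9,"dz": 0,"yaw": -0.22,"claw": -1}
    - {"dx": -0.86,"dy": -0.9,"dz": 0,"yaw": -0.22,"claw": -1}
    - {"dx": -0.86,"dy": -0.9,"dz": 0,"yaw": -0.22,"claw": -1}
    - {"dx": -0.86,"dy": -0.9,"dz": 0,"yaw": -0.22,"claw": -1}
    - {"dx": -0.86,"dy": -0.9,"dz": 0,"yaw": -0.22,"claw": -1}
    - {"dx": -0.86,"dy": -0.9,"dz": 0,"yaw": -0.22,"claw": -1}
    - {"dx": -0.86,"dy": -0.9,"dz": 0,"yaw": -0.22,"claw": -1}

```text
time: 1.85
tool_pos: [0.4592, 0.0662, 0.1993]
tool_rot: [0.0, -0.043, 0.999, 0.0]
contact_force: [-0.1, 0.8, 0.0]
gripper_width: 0.998
grasp_force: 0.0
```

```bash
python3 - <<'E'
from h import *
s=manip.state();print(s["time"],s["tool_pos"],todo(s,[.46,.065,.2],.084),s["contact_force"])
im=manip.grab_frame("wrist");np.save("pics/w1.npy",im);cv2.imwrite("pics/w1.png",im[:,:,::-1])
K,T=cam("wrist",s);print(T)
for P in([.5252,.0637,.077],[.5786,.0714,.139],[.4736,.0584,.015]):print(proj(K,T,P))
E
```

```text
1.85 [0.45921962 0.0662402  0.19929768] (array([-0.0013, -0.0026, -0.0014]), np.float64(0.0017), np.float64(0.0865)) [-0.14781339  0.83644238  0.00887912]
[[-8.61435187e-02  9.47237275e-01  3.08740730e-01  3.79256410e-01]
 [ 9.96282526e-01  8.21051623e-02  2.60743445e-02  5.93635502e-02]
 [-6.50616755e-04  3.09839130e-01 -9.50788773e-01  3.73671626e-01]
 [ 0.00000000e+00  0.00000000e+00  0.00000000e+00  1.00000000e+00]]
[268.49056614 255.5353021 ]
[270.72946715 341.5403264 ]
[268.71664116 190.88549539]
```

View pics/w1.png

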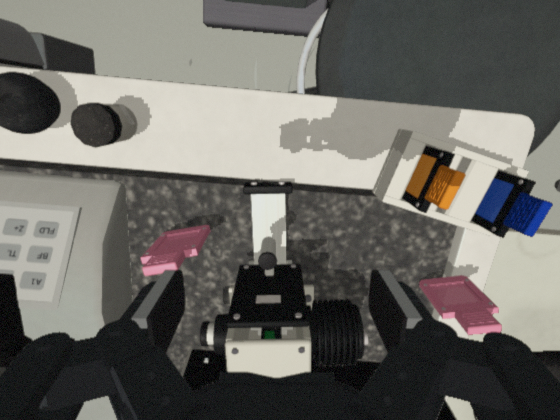

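The wrist view shows the post cap at about (267,261) just above the plate (268,290), the rail at columns 252–287, amber at (435,180), blue at (510,205) and the pink decoys at (178,248) and (460,300). I'll refine the cap and rack numerically.

```bash
python3 - <<'E'
from h import *
im=np.load("pics/w1.npy");g=im.max(2).astype(int)
print(g[246:272:2,250:290:2])
s=manip.state();K,T=cam("wrist",s)
hsv=cv2.cvtColor(im,cv2.COLOR_RGB2HSV)
for n,lo,hi in(("amber",(8,150,80),(22,255,255)),("blue",(105,150,60),(130,255,255))):
    m=cv2.inRange(hsv,lo,hi);m[:, :350]=0
    c,_=cv2.findContours(m,0,2)
    for k in sorted(c,key=cv2.contourArea)[-2:]:print(n,cv2.contourArea(k),cv2.minAreaRect(k),cv2.boxPoints(cv2.minAreaRect(k)).tolist())
c=cv2.resize(im[125:245,370:555],None,fx=4,fy=4,interpolation=cv2.INTER_CUBIC);cv2.imwrite("pics/w1r.png",c[:,:,::-1])
for uv in((267,261),(267.5,259)):print(ray(K,T,uv,.077))
E
```

```text
[[ 91 107 222 227 226 217 121 113 114 111 112 108 107 148 147 159 183 187
   85  50]
 [ 80  95 223 225 227 211 118 113 111 115 112 110 105 146 147 146 145 150
   70  43]
 [ 76  71 222 227 220 153 118 113 111 110 114 110 104 146 147 145 146 147
   69  48]
 [ 51  55 182 187 156 135  98  78  51  57  72  89 105 145 149 145 145 148
   83  58]
 [ 45  48 145 147 147 109  36  50  56  48  40  36  81 145 145 148 146 147
   89  59]
 [ 63  61 155 149 138  51  61  63  56  51  54  45  40 130 150 147 147 148
   81  48]
 [ 70  66 144 147 112  55  56  54  61  51  48  47  38  88 146 145 146 148
   82  44]
 [ 74  83 129 149  77  57  57  55  46  47  51  43  43  62 144 148 144 147
  107  96]
 [109 116 139 147  90  52  50  51  49  47  45  45  43  75 146 142 145 147
  128 113]
 [ 83  85 102 104  74  52  46  48  49  48  43  43  41  53  94  82  75  80
   76  58]
 [ 26   7  12  16  18  40  42  47  49  46  43  43  30  25  15  11  18   0
   14   0]
 [ 22  22  11  18  19  15  34  44  45  44  52  82  37  13  18   6  12  16
   10  14]
 [  5   8  17  23  14  20  15  58 124 130 137 138  42  14  16  21  16   8
   17 
[... 425 characters left out ...]
 162.20001220703125], [465.0, 174.0], [446.5999755859375, 210.80001831054688]]
blue 799.0 ((494.4680480957031, 198.89169311523438), (20.510833740234375, 43.89478302001953), 28.610462188720703) [[474.955322265625, 213.24838256835938], [495.97442626953125, 174.71334838867188], [513.9807739257812, 184.53500366210938], [492.961669921875, 223.07003784179688]]
blue 1144.0 ((526.9689331054688, 213.4818572998047), (32.967559814453125, 41.31741714477539), 30.256441116333008) [[502.3212890625, 223.02072143554688], [523.139892578125, 187.33160400390625], [551.6165771484375, 203.9429931640625], [530.7979736328125, 239.63211059570312]]
[0.53162988 0.06250495 0.077     ]
[0.52931834 0.06284054 0.077     ]
```

View pics/w1r.png

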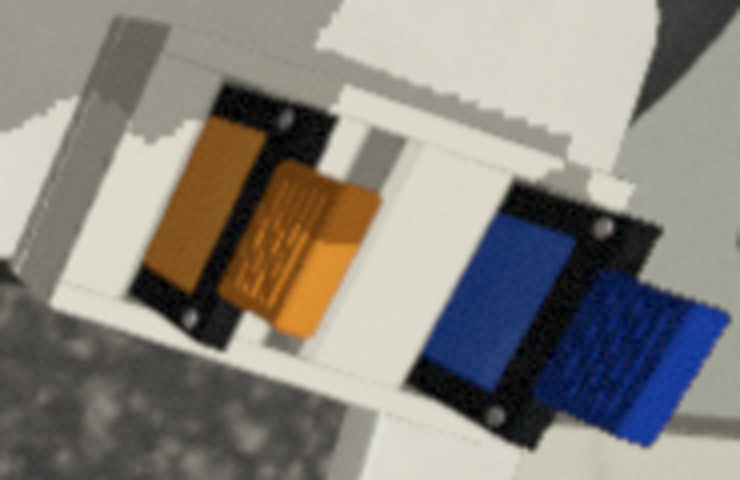

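The rack crop shows amber at (250,230), blue at (560,320), and the free slot just right of the amber tab (390,150). Now I grasp the post.

send_rows:
  increments:
    - {"dx": -0.06,"dy": -0.01,"dz": 0.05,"claw": -1}
    - {"dx": -0.129,"dy": -0.0186,"dz": 0.12,"claw": -0.4}
    - {"dx": -0.129,"dy": -0.0186,"dz": 0.18,"claw": -0.2}
    - {"dx": -0.129,"dy": -0.0186,"dz": 0.24,"claw": -0.2}
    - {"dx": -0.129,"dy": -0.0186,"dz": 0.294,"claw": -0.2}
    - {"dx": -0.129,"dy": -0.0186,"dz": 0.294,"claw": -0.2}
    - {"dx": -0.129,"dy": -0.0186,"dz": 0.294,"claw": 1}
    - {"dx": -0.129,"dy": -0.0186,"dz": 0.294,"claw": 1}
    - {"dx": -0.129,"dy": -0.0186,"dz": 0.294,"claw": 1}
    - {"dx": -0.129,"dy": -0.0186,"dz": 0.294,"claw": 1}
    - {"dx": -0.129,"dy": -0.0186,"dz": 0.294,"claw": 1}

```text
invalid input
```

send_rows:
  increments:
    - {"dx": -0.06,"dy": -0.01,"dz": 0.05,"yaw": 0,"claw": -1}
    - {"dx": -0.129,"dy": -0.0186,"dz": 0.12,"yaw": 0,"claw": -0.4}
    - {"dx": -0.129,"dy": -0.0186,"dz": 0.18,"yaw": 0,"claw": -0.2}
    - {"dx": -0.129,"dy": -0.0186,"dz": 0.24,"yaw": 0,"claw": -0.2}
    - {"dx": -0.129,"dy": -0.0186,"dz": 0.294,"yaw": 0,"claw": -0.2}
    - {"dx": -0.129,"dy": -0.0186,"dz": 0.294,"yaw": 0,"claw": -0.2}
    - {"dx": -0.129,"dy": -0.0186,"dz": 0.294,"yaw": 0,"claw": 1}
    - {"dx": -0.129,"dy": -0.0186,"dz": 0.294,"yaw": 0,"claw": 1}
    - {"dx": -0.129,"dy": -0.0186,"dz": 0.294,"yaw": 0,"claw": 1}
    - {"dx": -0.129,"dy": -0.0186,"dz": 0.294,"yaw": 0,"claw": 1}
    - {"dx": -0.129,"dy": -0.0186,"dz": 0.294,"yaw": 0,"claw": 1}

```text
time: 3.28
tool_pos: [0.526, 0.0613, 0.0544]
tool_rot: [0.001, -0.042, 0.999, -0.0]
contact_force: [-1.1, 0.4, 6.4]
gripper_width: 0.167
grasp_force: 58.7
```

send_rows:
  increments:
    - {"dx": 0.02,"dy": 0,"dz": 0,"yaw": 0,"claw": 1}
    - {"dx": 0.05,"dy": 0,"dz": 0,"yaw": 0,"claw": 1}
    - {"dx": 0.09,"dy": 0,"dz": 0,"yaw": 0,"claw": 1}
    - {"dx": 0.12,"dy": 0,"dz": 0,"yaw": 0,"claw": 1}
    - {"dx": 0.15,"dy": 0,"dz": 0,"yaw": 0,"claw": 1}
    - {"dx": 0.16,"dy": 0,"dz": 0,"yaw": 0,"claw": 1}
    - {"dx": 0.165,"dy": 0,"dz": 0,"yaw": 0,"claw": 1}
    - {"dx": 0.165,"dy": 0,"dz": 0,"yaw": 0,"claw": 1}
    - {"dx": 0.165,"dy": 0,"dz": 0,"yaw": 0,"claw": 1}

```text
time: 4.4
tool_pos: [0.4428, 0.0541, 0.0533]
tool_rot: [0.001, -0.042, 0.999, -0.0]
contact_force: [0.9, -0.4, 7.4]
gripper_width: 0.171
grasp_force: 59.4
```

Pull on in small steps, watching the force for the end stop.

send_rows:
  increments:
    - {"dx": 0.006,"dy": 0,"dz": 0,"yaw": 0,"claw": 1}
    - {"dx": 0.012,"dy": 0,"dz": 0,"yaw": 0,"claw": 1}
    - {"dx": 0.012,"dy": 0,"dz": 0,"yaw": 0,"claw": 1}

```text
time: 4.78
tool_pos: [0.4372, 0.0536, 0.0533]
tool_rot: [0.001, -0.042, 0.999, -0.0]
contact_force: [2.5, -0.7, 6.7]
gripper_width: 0.174
grasp_force: 59.4
```

send_rows:
  increments:
    - {"dx": 0.004,"dy": 0,"dz": 0,"yaw": 0,"claw": 1}
    - {"dx": 0.008,"dy": 0,"dz": 0,"yaw": 0,"claw": 1}
    - {"dx": 0.008,"dy": 0,"dz": 0,"yaw": 0,"claw": 1}

```text
time: 5.15
tool_pos: [0.4334, 0.0533, 0.0533]
tool_rot: [0.001, -0.042, 0.999, -0.0]
contact_force: [2.5, -0.7, 6.1]
gripper_width: 0.17
grasp_force: 59.3
```

send_rows:
  increments:
    - {"dx": 0.004,"dy": 0,"dz": 0,"yaw": 0,"claw": 1}
    - {"dx": 0.008,"dy": 0,"dz": 0,"yaw": 0,"claw": 1}
    - {"dx": 0.008,"dy": 0,"dz": 0,"yaw": 0,"claw": 1}

```text
time: 5.52
tool_pos: [0.432, 0.0533, 0.0534]
tool_rot: [0.005, -0.042, 0.999, 0.0]
contact_force: [12.6, 0.2, -2.2]
gripper_width: 0.168
grasp_force: 58.7
```

send_rows:
  increments:
    - {"dx": 0.004,"dy": 0,"dz": 0,"yaw": 0,"claw": 1}
    - {"dx": 0.008,"dy": 0,"dz": 0,"yaw": 0,"claw": 1}
    - {"dx": 0.008,"dy": 0,"dz": 0,"yaw": 0,"claw": 1}

```text
time: 5.9
tool_pos: [0.432, 0.0534, 0.0535]
tool_rot: [0.011, -0.041, 0.999, 0.001]
contact_force: [28.1, 2.5, -15.7]
gripper_width: 0.172
grasp_force: 58.7
```

send_rows:
  increments:
    - {"dx": -0.009,"dy": 0,"dz": 0,"yaw": 0,"claw": 1}
    - {"dx": -0.009,"dy": 0,"dz": 0,"yaw": 0,"claw": 0.2}
    - {"dx": -0.009,"dy": 0,"dz": 0,"yaw": 0,"claw": 0}
    - {"dx": -0.009,"dy": 0,"dz": -0.05,"yaw": 0,"claw": 0}
    - {"dx": -0.009,"dy": 0,"dz": -0.15,"yaw": 0,"claw": 0}
    - {"dx": -0.009,"dy": 0,"dz": -0.27,"yaw": 0,"claw": 0}
    - {"dx": -0.1,"dy": 0,"dz": -0.38,"yaw": 0,"claw": 0}
    - {"dx": -0.15,"dy": 0,"dz": -0.45,"yaw": 0,"claw": 0}
    - {"dx": -0.15,"dy": 0,"dz": -0.45,"yaw": 0,"claw": 0}
    - {"dx": -0.15,"dy": 0,"dz": -0.45,"yaw": 0,"claw": 0}

```text
time: 7.15
tool_pos: [0.498, 0.0591, 0.2753]
tool_rot: [-0.002, -0.042, 0.999, 0.0]
contact_force: [-0.5, 0.1, 0.1]
gripper_width: 0.499
grasp_force: 0.0
```

```bash
python3 - <<'E'
from h import *
s=manip.state();print(s["time"],s["tool_pos"],todo(s,s["tool_pos"],.084))
im=manip.grab_frame("wrist");t=manip.grab_frame("top");np.save("pics/w2.npy",im);np.save("pics/t2.npy",t)
import pickle;pickle.dump(s,open("pics/s2.pkl","wb"))
K,T=cam("wrist",s)
hsv=cv2.cvtColor(im,cv2.COLOR_RGB2HSV)
for n,lo,hi in(("green",(45,100,40),(90,255,255)),("amber",(8,150,80),(22,255,255)),("blue",(105,150,60),(130,255,255))):
    m=cv2.inRange(hsv,lo,hi)
    c,_=cv2.findContours(m,0,2)
    for k in sorted(c,key=cv2.contourArea)[-2:]:print(n,cv2.contourArea(k),cv2.boxPoints(cv2.minAreaRect(k)).round(1).tolist())
a=cv2.resize(im[100:400,150:430],None,fx=1.9,fy=1.9);b=cv2.resize(t[180:280,160:300][:, :],(250,179*1))
cv2.imwrite("pics/w2.png",a[:,:,::-1])
E
```

```text
7.15 [0.49795577 0.059116   0.27530997] (array([0., 0., 0.]), np.float64(0.0002), np.float64(0.0842))
green 319.0 [[270.8999938964844, 191.3000030517578], [282.0, 190.60000610351562], [284.5, 226.8000030517578], [273.29998779296875, 227.5]]
amber 322.5 [[393.5, 146.39999389648438], [409.0, 111.5], [418.20001220703125, 115.5], [402.70001220703125, 150.5]]
amber 563.5 [[408.6000061035156, 147.5], [422.8999938964844, 115.30000305175781], [439.8999938964844, 122.9000015258789], [425.6000061035156, 155.10000610351562]]
blue 468.5 [[454.0, 167.0], [471.3999938964844, 132.1999969482422], [483.79998779296875, 138.39999389648438], [466.3999938964844, 173.1999969482422]]
blue 662.5 [[474.79998779296875, 169.39999389648438], [491.1000061035156, 138.10000610351562], [511.29998779296875, 148.6999969482422], [495.0, 179.89999389648438]]
```

View pics/w2.png

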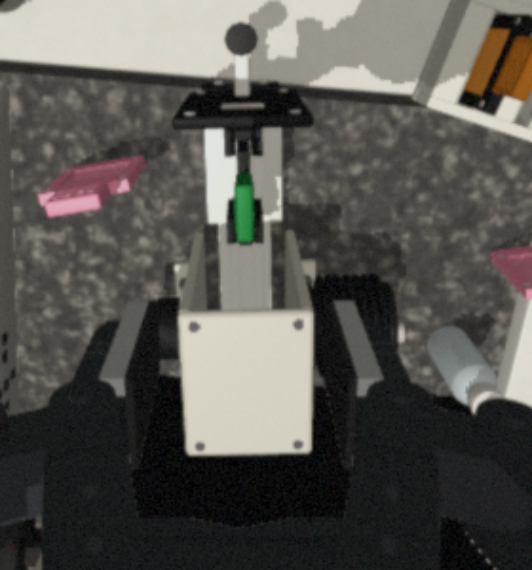

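The view shows the drawer fully out: cap at crop (240,38), green tab at (244,208), box roof starting at row 310, and both pink decoys apart. I work out the positions.

```bash
python3 - <<'E'
from h import *
import pickle
s=pickle.load(open("pics/s2.pkl","rb"));K,T=cam("wrist",s);h=np.array([np.cos(.083),np.sin(.083),0])
far=ray(K,T,(278.9,227.2),.125);print("far",far,"centre",far-.017*h)
cap=ray(K,T,(276.3,120.),.077);print("cap",cap,"->origin",cap+.0935*h)
# rail/roof heading from this view
f=lambda c:(150+c[0]/1.9,100+c[1]/1.9)
P=[ray(K,T,f(c),.139) for c in[(180,312),(187,454),(311,311),(311,453)]]
for a,b in((0,1),(2,3)):d=P[b]-P[a];print("roof h",np.arctan2(d[1],d[0]))
print("front",(P[0]+P[2])/2,"origin by box",(P[0]+P[2])/2+.05*h-.105*h)
# rack: tab tops at z=.110: far corners pairs
im=np.load("pics/w2.npy")
print("wrist depth check amber/blue top z .110")
for n,c in(("amber",[(422.9,115.3),(439.9,122.9),(425.6,155.1),(408.6,147.5)]),("blue",[(491.1,138.1),(511.3,148.7),(495,179.9),(474.8,169.4)])):
    Q=[ray(K,T,u,.110) for u in c];print(n,[q[:2].round(4) for q in Q])
c=cv2.resize(im[90:200,370:530],None,fx=4.8,fy=4.8,interpolation=cv2.INTER_CUBIC);cv2.imwrite("pics/w2r.png",c[:,:,::-1])
E
```

```text
far [0.5423148  0.06545766 0.125     ] centre [0.52537332 0.06404828 0.125     ]
cap [0.43281233 0.05339051 0.077     ] ->origin [0.52599046 0.0611421  0.077     ]
roof h 0.09814736287165526
roof h 0.1196047502688737
front [0.57913427 0.06887064 0.139     ] origin by box [0.52432361 0.06431088 0.139     ]
wrist depth check amber/blue top z .110
amber [array([0.4145, 0.2015]), array([0.4203, 0.2206]), array([0.4539, 0.2134]), array([0.4476, 0.1938])]
blue [array([0.4309, 0.2772]), array([0.4398, 0.3015]), array([0.4739, 0.2942]), array([0.4645, 0.2693])]
```

send_rows:
  increments:
    - {"dx": -0.0558,"dy": 0.003,"dz": 0.06,"yaw": 0,"claw": 0}
    - {"dx": -0.0558,"dy": 0.003,"dz": 0.16,"yaw": 0,"claw": 0.1}
    - {"dx": -0.0558,"dy": 0.003,"dz": 0.25,"yaw": 0,"claw": 0.1}
    - {"dx": -0.0558,"dy": 0.003,"dz": 0.32,"yaw": 0,"claw": 0.1}
    - {"dx": -0.0558,"dy": 0.003,"dz": 0.3666,"yaw": 0,"claw": 0.1}
    - {"dx": -0.0558,"dy": 0.003,"dz": 0.3666,"yaw": 0,"claw": 0.1}
    - {"dx": -0.0558,"dy": 0.003,"dz": 0.3666,"yaw": 0,"claw": 0.5}
    - {"dx": -0.0558,"dy": 0.003,"dz": 0.3666,"yaw": 0,"claw": 1}
    - {"dx": -0.0558,"dy": 0.003,"dz": 0.3666,"yaw": 0,"claw": 1}
    - {"dx": -0.0558,"dy": 0.003,"dz": 0.3666,"yaw": 0,"claw": 1}

```text
time: 8.5
tool_pos: [0.5274, 0.0629, 0.0946]
tool_rot: [0.001, -0.042, 0.999, -0.0]
contact_force: [-0.3, -0.4, -0.6]
gripper_width: -0.005
grasp_force: 0.0
```

```bash
python3 - <<'E'
from h import *
s=manip.state();print(s["tool_pos"],s["gripper_width"])
im=manip.grab_frame("wrist");t=manip.grab_frame("scene");np.save("pics/w3.npy",im)
cv2.imwrite("pics/w3.png",np.hstack([cv2.resize(im[150:420,150:420],(400,400)),cv2.resize(t[150:290,170:310],(400,400))])[:,:,::-1])
E
```

```text
[0.52735451 0.06293814 0.09463778] -0.004529130304502106
```

View pics/w3.png

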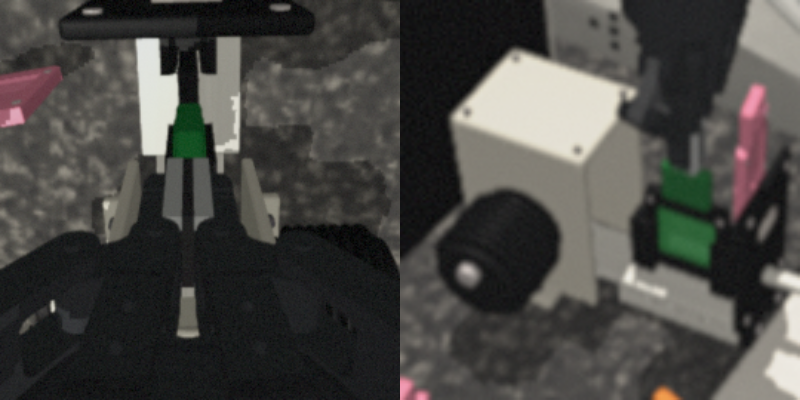

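The view shows the fingers shut (crop (190,190)) with the green tab in front of or below them at (190,130); in the scene view the tab is uncovered at (687,178). I check the geometry by projection.

```bash
python3 - <<'E'
from h import *
s=manip.state();im=np.load("pics/w3.npy");sc=manip.grab_frame("scene")
W=cam("wrist",s);S=cam("scene")
print("TCP",proj(*W,s["tool_pos"]),proj(*S,s["tool_pos"]))
h=np.array([np.cos(.085),np.sin(.085),0]);o=np.array([.5257,.0625,0])
for x in(-.017,.017):
  for z in(.097,.125):
    P=o+x*h+[0,0,z];print(x,z,"w",proj(*W,P).round(1),"s",proj(*S,P).round(1))
for n,i in(("w",im),("s",sc)):
    m=cv2.inRange(cv2.cvtColor(i,cv2.COLOR_RGB2HSV),(45,100,30),(90,255,255))
    c,_=cv2.findContours(m,0,2)
    for k in sorted(c,key=cv2.contourArea)[-2:]:print(n,cv2.contourArea(k),cv2.boundingRect(k),cv2.boxPoints(cv2.minAreaRect(k)).round(1).tolist())
E
```

```text
TCP [276.51625281 247.27014219] [269.93064001 220.35328021]
-0.017 0.097 w [275.9 219.6] s [278.8 222.5]
-0.017 0.125 w [275.8 239.2] s [278.8 211.7]
0.017 0.097 w [276.  272.8] s [262.7 216.5]
0.017 0.125 w [275.9 299.6] s [262.3 205.8]
w 0.0 (72, 406, 1, 1) [[72.0, 406.0], [72.0, 406.0], [72.0, 406.0], [72.0, 406.0]]
w 681.5 (266, 219, 24, 38) [[266.0, 219.0], [289.0, 219.0], [289.0, 256.0], [266.0, 256.0]]
s 182.0 (261, 206, 18, 19) [[258.6000061035156, 219.0], [262.29998779296875, 205.8000030517578], [281.3999938964844, 211.1999969482422], [277.6000061035156, 224.5]]
s 297.5 (259, 222, 22, 22) [[255.10000610351562, 236.6999969482422], [260.29998779296875, 221.10000610351562], [282.5, 228.5], [277.29998779296875, 244.10000610351562]]
```

```bash
python3 - <<'E'
from h import *
s=manip.state();im=np.load("pics/w3.npy");sc=manip.grab_frame("scene")
a=cv2.resize(im[200:320,216:336],(400,400),interpolation=cv2.INTER_CUBIC)
b=cv2.resize(sc[170:240,235:305],(400,400),interpolation=cv2.INTER_CUBIC)
o=np.hstack([a,b]);o=(255*(o/255.)**.5).astype(np.uint8)
cv2.imwrite("pics/w4.png",o[:,:,::-1]);print(s["joint_pos"],s["time"])
E
```

```text
[-2.13924727e-02 -8.38304887e-02  1.92873418e+00 -3.63757050e-05
  1.29641484e+00 -1.67638966e+00] 8.65
```

View pics/w4.png

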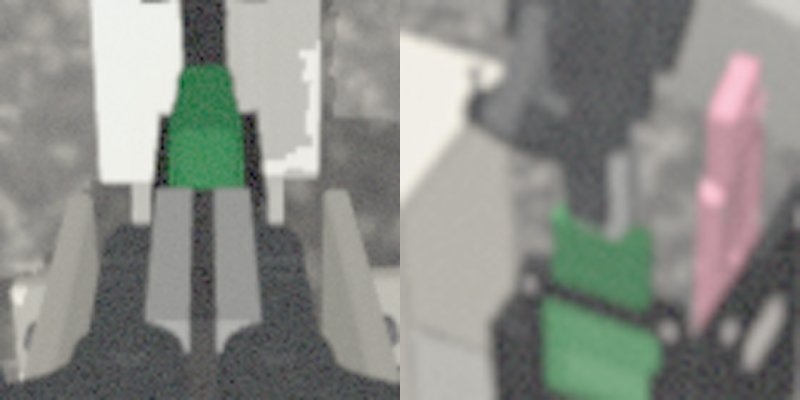

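The crop shows the shut finger tips ending right at the tab's top edge (left (203,190), right (600,230)), so the grasp came about 25–30 mm too high and the filter is undisturbed. I'll open, go lower in steps and close again.

send_rows:
  increments:
    - {"dx": 0,"dy": 0,"dz": -0.01,"yaw": 0,"claw": 0.1}
    - {"dx": 0,"dy": 0,"dz": -0.01,"yaw": 0,"claw": 0.1}
    - {"dx": 0,"dy": 0,"dz": 0.01,"yaw": 0,"claw": 0.1}
    - {"dx": 0,"dy": 0,"dz": 0.025,"yaw": 0,"claw": 0.1}
    - {"dx": 0,"dy": 0,"dz": 0.04,"yaw": 0,"claw": 0.1}
    - {"dx": 0,"dy": 0,"dz": 0.04,"yaw": 0,"claw": 0.1}
    - {"dx": 0,"dy": 0,"dz": 0.04,"yaw": 0,"claw": 1}
    - {"dx": 0,"dy": 0,"dz": 0.04,"yaw": 0,"claw": 1}
    - {"dx": 0,"dy": 0,"dz": 0.04,"yaw": 0,"claw": 1}
    - {"dx": 0,"dy": 0,"dz": 0.04,"yaw": 0,"claw": 1}

```text
time: 9.95
tool_pos: [0.5274, 0.063, 0.0745]
tool_rot: [0.001, -0.042, 0.999, 0.0]
contact_force: [0.7, 0.3, 1.3]
gripper_width: 0.104
grasp_force: 60.1
```

```bash
python3 - <<'E'
from h import *
s=manip.state();print(s["tool_pos"],s["gripper_width"],s["grasp_force"],s["contact_force"])
W=cam("wrist",s);K=W[0]
# where along tool axis do the finger tips lie: map tool z at x=+11 mm to wrist row
p=manip.camera_params("wrist")["tool_from_camera"]
for x in(.011,0,):
  print(x,[(z,proj(K,p,np.array([x,0,-z/1000])).round(0).tolist()) for z in(0,10,20,30,40)])
im=manip.grab_frame("wrist");sc=manip.grab_frame("scene")
for n,i in(("w",im),("s",sc)):
    m=cv2.inRange(cv2.cvtColor(i,cv2.COLOR_RGB2HSV),(45,100,30),(90,255,255))
    c,_=cv2.findContours(m,0,2)
    for k in sorted(c,key=cv2.contourArea)[-2:]:print(n,cv2.contourArea(k),cv2.boundingRect(k))
E
```

```text
[0.52740396 0.06298171 0.07454744] 0.1042871126345341 60.07363736629486 [0.69002766 0.31648658 1.31457874]
0.011 [(0, [277.0, 230.0]), (10, [277.0, 237.0]), (20, [277.0, 244.0]), (30, [276.0, 252.0]), (40, [276.0, 262.0])]
0 [(0, [277.0, 247.0]), (10, [277.0, 255.0]), (20, [277.0, 263.0]), (30, [276.0, 272.0]), (40, [276.0, 283.0])]
w 1754.5 (264, 233, 25, 89)
s 46.0 (272, 209, 7, 15)
s 291.0 (260, 222, 21, 22)
```

Now gripped (width 0.104, 60 N). Lift straight up, then move towards the rack and turn to its heading.

send_rows:
  increments:
    - {"dx": 0,"dy": 0,"dz": -0.01,"yaw": 0,"claw": 1}
    - {"dx": 0,"dy": 0,"dz": -0.04,"yaw": 0,"claw": 1}
    - {"dx": 0,"dy": 0,"dz": -0.09,"yaw": 0,"claw": 1}
    - {"dx": 0,"dy": 0,"dz": -0.15,"yaw": 0,"claw": 1}
    - {"dx": 0,"dy": 0,"dz": -0.21,"yaw": 0,"claw": 1}
    - {"dx": 0,"dy": 0,"dz": -0.25,"yaw": 0,"claw": 1}
    - {"dx": 0,"dy": 0,"dz": -0.26,"yaw": 0,"claw": 1}
    - {"dx": 0.05,"dy": 0.05,"dz": -0.26,"yaw": 0.05,"claw": 1}
    - {"dx": 0.12,"dy": 0.12,"dz": -0.26,"yaw": 0.12,"claw": 1}
    - {"dx": 0.17,"dy": 0.18,"dz": -0.26,"yaw": 0.18,"claw": 1}
    - {"dx": 0.197,"dy": 0.211,"dz": -0.26,"yaw": 0.207,"claw": 1}
    - {"dx": 0.197,"dy": 0.211,"dz": -0.26,"yaw": 0.207,"claw": 1}
    - {"dx": 0.197,"dy": 0.211,"dz": -0.26,"yaw": 0.207,"claw": 1}

```text
time: 11.68
tool_pos: [0.42, 0.1593, 0.2034]
tool_rot: [-0.0, 0.113, 0.994, -0.0]
contact_force: [0.3, -0.1, -0.5]
gripper_width: 0.105
grasp_force: 59.8
```

```bash
python3 - <<'E'
from h import *
import pickle
s=manip.state();print(s["tool_pos"],todo(s,s["tool_pos"],-.225)[1:],s["gripper_width"],s["grasp_force"])
im=manip.grab_frame("wrist");np.save("pics/w5.npy",im);pickle.dump(s,open("pics/s5.pkl","wb"))
a=cv2.resize(im[130:380,230:560],None,fx=2.4,fy=2.4,interpolation=cv2.INTER_CUBIC)
cv2.imwrite("pics/w5.png",a[:,:,::-1]);print(a.shape)
W=cam("wrist",s);h=np.array([np.cos(-.225),np.sin(-.225),0]);n=np.array([np.sin(.225),np.cos(.225),0])
c=np.array([.4459,.2522,0])
for k in(-1,0,1):
  for x in(-.0315,.0315):print(k,x,proj(*W,c+k*.042*n+x*h+[0,0,.042]).round(1))
E
```

```text
[0.42001338 0.15934954 0.2033579 ] (np.float64(-0.0007), np.float64(-0.226)) 0.10464954313658203 59.77193355560303
(600, 792, 3)
-1 -0.0315 [328.7 158.8]
-1 0.0315 [325.9 215.7]
0 -0.0315 [368.9 158.8]
0 0.0315 [363.9 215.7]
1 -0.0315 [409.  158.7]
1 0.0315 [401.8 215.7]
```

View pics/w5.png

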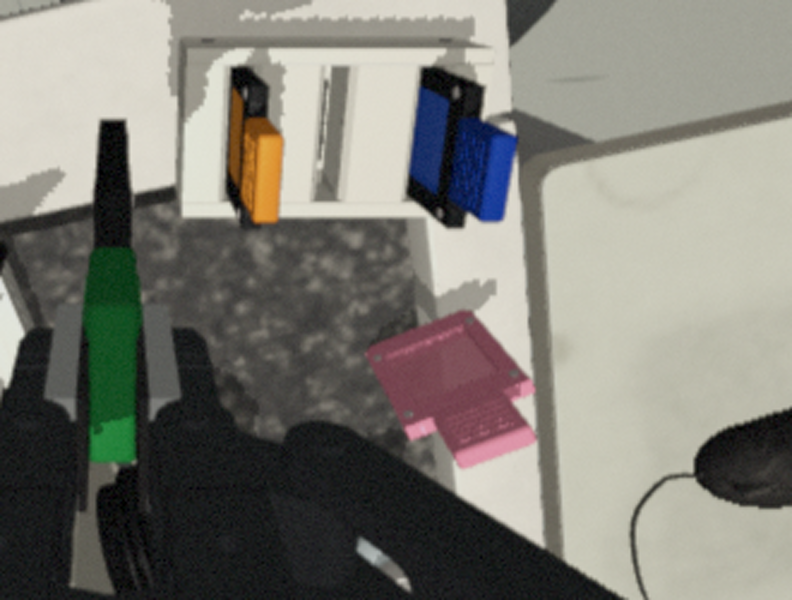

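The view shows green held upright and straight (crop (115,350)). Amber is at (262,170), blue at (480,165), the free middle slot at about (335,130), and the pink decoy at (455,385). I profile the slot edges numerically.

```bash
python3 - <<'E'
from h import *
im=np.load("pics/w5.npy").mean(2).astype(int)
print("cols 354-382");
for r in(162,170,180,190,200,208):print(r,im[r-1:r+2,354:383].mean(0).astype(int))
print("rows 148-164 at col ~371");print(im[148:166,368:376].mean(1).astype(int))
print("rows 205-225 col ~369");print(im[205:226,366:373].mean(1).astype(int))
print("rack left edge row 190 cols 298-330",im[189:192,298:330].mean(0).astype(int))
print("rack rows near col 385", im[140:170,382:388].mean(1).astype(int), im[205:228,382:388].mean(1).astype(int))
hsv=cv2.cvtColor(np.load("pics/w5.npy"),cv2.COLOR_RGB2HSV)
for n,lo,hi in(("amber",(8,150,150),(22,255,255)),("blue",(105,150,120),(130,255,255))):
    m=cv2.inRange(hsv,lo,hi);c,_=cv2.findContours(m,0,2);k=max(c,key=cv2.contourArea);print(n,cv2.contourArea(k),cv2.boxPoints(cv2.minAreaRect(k)).round(1).tolist())
E
```

```text
cols 354-382
162 [218 217 217 217 217 218 218 217 213 193 178 175 185 181 123 111 110 110
 111 111 126 171 193 195 198 212 216 216 216]
170 [217 217 218 218 217 218 217 215 201 175 145 124 184 131 112 110 111 110
 111 118 154 191 194 198 209 215 215 216 215]
180 [217 217 218 218 217 218 216 206 178 153 115 167 132 113 110 112 111 107
 106 151 190 194 198 209 215 217 215 216 216]
190 [217 217 218 217 217 217 211 183 165 111 154 142 115 110 110 112 110 117
 147 191 194 198 210 215 216 216 216 215 216]
200 [218 217 218 218 217 212 187 178 180 176 142 114 111 111 112 112 114 140
 190 195 198 209 215 216 215 216 215 215 215]
208 [217 216 217 216 214 199 174 148 117 112 107 104  99  93  98 112 135 185
 194 196 204 215 216 216 216 216 216 216 215]
rows 148-164 at col ~371
[111 125 192 215 217 218 217 217 208 167 125 119 121 121 122 123 123 123]
rows 205-225 col ~369
[129 128 128 130 133 138 140 140 141 190 212 218 218 218 213 166  95  74
  83  88  89]
rack left edge row 190 cols 298-330 [213 213 213 213 206 167 133 124 168 217 222 221 222 221 222 221 221 221
 220 220 220 220 220 215 187 168 113  64  68  73  72  65]
rack rows near col 385 [147 147 148 149 146 132 121 114 111 125 191 214 217 217 217 217 212 214
 215 216 215 216 216 215 216 216 216 215 215 216] [215 216 215 215 215 215 215 215 214 210 214 216 218 216 212 166  97  78
  76  75  73  72  73]
amber 457.5 [[330.1000061035156, 221.6999969482422], [332.0, 185.3000030517578], [347.20001220703125, 186.10000610351562], [345.29998779296875, 222.5]]
blue 290.5 [[429.3999938964844, 220.8000030517578], [434.79998779296875, 185.60000610351562], [444.79998779296875, 187.10000610351562], [439.29998779296875, 222.3000030517578]]
```

```bash
python3 - <<'E'
from h import *
import pickle
s=pickle.load(open("pics/s5.pkl","rb"));K,T=cam("wrist",s)
r=lambda u,v,z=.042:ray(K,T,(u,v),z)
P=[r(370.7,162),r(368.1,190),r(366.4,208)];print([p[:2].round(4) for p in P]);d=P[2]-P[0];yaw=np.arctan2(d[1],d[0]);print("slot yaw",yaw)
f,b=r(385,149.5),r(385,219.9);h=np.array([np.cos(yaw),np.sin(yaw),0]);n=np.array([-h[1],h[0],0])
print("len",(b-f)@h); xc=((f+b)@h)/2; yc=np.mean([p@n for p in P]); c=h*xc+n*yc;print("mid slot",c)
le=r(306,190);print("left edge->centre dist (67)",(c-le)@n)
# slot ends by mouth
print("slot mouth ends mid", ((r(371,157.2)+r(368,213.7))@h)/2-xc)
for nme,q in(("amber",[(347.2,186.1),(345.3,222.5)]),("blue",[(444.8,187.1),(439.3,222.3)])):
    e=[r(*u,.110) for u in q];m=(e[0]+e[1])/2-.0053*n;print(nme,m,"rel",(m-c)@h,(m-c)@n)
# green in hand: where is tab relative to TCP? far end of top face
im=np.load("pics/w5.npy");m=cv2.inRange(cv2.cvtColor(im,cv2.COLOR_RGB2HSV),(45,100,20),(90,255,255));print(cv2.boundingRect(m))
o=[c+[0,0,.19],];print(todo(s,c+np.array([0,0,.2034]),yaw))
p=manip.camera_params("wrist")["tool_from_camera"]
for x in(.017,-.017):
  print(x,[(z,proj(K,p,np.array([x,0,-z/1000])).round(1).tolist()) for z in(20,30,40,50,60)])
E
```

```text
[array([0.419 , 0.2606]), array([0.4485, 0.2538]), array([0.4684, 0.2492])]
slot yaw -0.22845226870072385
len 0.07757051837772251
mid slot [0.44405578 0.25481455 0.        ]
left edge->centre dist (67) 0.06699976822996544
slot mouth ends mid 0.0003908850786814577
amber [0.43455099 0.21270745 0.11      ] rel 0.00027816460647993833 -0.04316563043956031
blue [0.45361073 0.29414856 0.11      ] rel 0.000398709365024983 0.0404759489878998
(7, 159, 544, 261)
(array([-0.0041,  0.1968, -0.0002]), np.float64(0.0016), np.float64(-0.226))
0.017 [(20, [276.9, 233.4]), (30, [277.0, 241.2]), (40, [277.0, 250.0]), (50, [277.0, 259.9]), (60, [277.0, 271.4])]
-0.017 [(20, [276.9, 290.6]), (30, [276.9, 301.1]), (40, [277.0, 312.9]), (50, [277.0, 326.2]), (60, [277.0, 341.3])]
```

send_rows:
  increments:
    - {"dx": -0.008,"dy": 0.08,"dz": 0,"yaw": 0.0016,"claw": 1}
    - {"dx": -0.008,"dy": 0.15,"dz": 0,"yaw": 0.0016,"claw": 1}
    - {"dx": -0.008,"dy": 0.1968,"dz": 0,"yaw": 0.0016,"claw": 1}
    - {"dx": -0.008,"dy": 0.1968,"dz": 0.03,"yaw": 0.0016,"claw": 1}
    - {"dx": -0.008,"dy": 0.1968,"dz": 0.08,"yaw": 0.0016,"claw": 1}
    - {"dx": -0.008,"dy": 0.1968,"dz": 0.14,"yaw": 0.0016,"claw": 1}
    - {"dx": -0.008,"dy": 0.1968,"dz": 0.18,"yaw": 0.0016,"claw": 1}
    - {"dx": -0.008,"dy": 0.1968,"dz": 0.197,"yaw": 0.0016,"claw": 1}
    - {"dx": -0.008,"dy": 0.1968,"dz": 0.197,"yaw": 0.0016,"claw": 1}
    - {"dx": -0.008,"dy": 0.1968,"dz": 0.197,"yaw": 0.0016,"claw": 1}

```text
time: 12.98
tool_pos: [0.4468, 0.255, 0.1068]
tool_rot: [0.001, 0.114, 0.993, 0.0]
contact_force: [-1.1, 0.8, -0.4]
gripper_width: 0.098
grasp_force: 59.8
```

```bash
python3 - <<'E'
from h import *
s=manip.state();print(todo(s,[.4461,.2544,.105],-.228),s["grasp_force"],s["contact_force"])
E
```

```text
(array([ 0.0011, -0.0016,  0.0036]), np.float64(-0.0005), np.float64(-0.2287)) 59.77568328380585 [-1.10941731  0.80638774 -0.42254562]
```

send_rows:
  increments:
    - {"dx": 0.001,"dy": -0.0015,"dz": 0.01,"yaw": 0,"claw": 1}
    - {"dx": 0.001,"dy": -0.0015,"dz": 0.02,"yaw": 0,"claw": 1}
    - {"dx": 0.001,"dy": -0.0015,"dz": 0.028,"yaw": 0,"claw": 1}
    - {"dx": 0.001,"dy": -0.0015,"dz": 0.036,"yaw": 0,"claw": 1}
    - {"dx": 0.001,"dy": -0.0015,"dz": 0.042,"yaw": 0,"claw": 1}
    - {"dx": 0.001,"dy": -0.0015,"dz": 0.042,"yaw": 0,"claw": 1}

```text
time: 13.72
tool_pos: [0.445, 0.2541, 0.0841]
tool_rot: [-0.0, 0.114, 0.993, -0.0]
contact_force: [0.0, -0.2, -0.8]
gripper_width: 0.098
grasp_force: 59.8
```

send_rows:
  increments:
    - {"dx": 0,"dy": 0,"dz": 0.01,"yaw": 0,"claw": 1}
    - {"dx": 0,"dy": 0,"dz": 0.02,"yaw": 0,"claw": 1}
    - {"dx": 0,"dy": 0,"dz": 0.03,"yaw": 0,"claw": 1}
    - {"dx": 0,"dy": 0,"dz": 0.04,"yaw": 0,"claw": 1}
    - {"dx": 0,"dy": 0,"dz": 0.044,"yaw": 0,"claw": 1}
    - {"dx": 0,"dy": 0,"dz": 0.044,"yaw": 0,"claw": 1}

```text
time: 14.48
tool_pos: [0.4452, 0.2541, 0.0623]
tool_rot: [-0.0, 0.114, 0.993, -0.0]
contact_force: [-0.0, 0.2, -1.2]
gripper_width: 0.1
grasp_force: 59.8
```

send_rows:
  increments:
    - {"dx": 0,"dy": 0,"dz": 0.003,"yaw": 0,"claw": 1}
    - {"dx": 0,"dy": 0,"dz": 0.005,"yaw": 0,"claw": 1}
    - {"dx": 0,"dy": 0,"dz": 0.005,"yaw": 0,"claw": 1}

```text
time: 14.85
tool_pos: [0.4452, 0.2541, 0.06]
tool_rot: [-0.0, 0.114, 0.993, -0.0]
contact_force: [-0.6, -0.8, -1.2]
gripper_width: 0.103
grasp_force: 59.8
```

Still clear of the floor; on down by small steps.

send_rows:
  increments:
    - {"dx": 0,"dy": 0,"dz": 0.002,"yaw": 0,"claw": 1}
    - {"dx": 0,"dy": 0,"dz": 0.003,"yaw": 0,"claw": 1}
    - {"dx": 0,"dy": 0,"dz": 0.003,"yaw": 0,"claw": 1}

```text
time: 15.22
tool_pos: [0.4456, 0.2544, 0.0595]
tool_rot: [0.0, 0.114, 0.993, 0.0]
contact_force: [-1.6, -0.4, 5.3]
gripper_width: 0.1
grasp_force: 60.7
```

send_rows:
  increments:
    - {"dx": 0,"dy": 0,"dz": 0.002,"yaw": 0,"claw": 1}
    - {"dx": 0,"dy": 0,"dz": 0.003,"yaw": 0,"claw": 1}
    - {"dx": 0,"dy": 0,"dz": 0.003,"yaw": 0,"claw": 1}

```text
time: 15.6
tool_pos: [0.446, 0.2547, 0.0595]
tool_rot: [0.0, 0.114, 0.993, 0.0]
contact_force: [-5.4, -1.3, 12.9]
gripper_width: 0.097
grasp_force: 61.7
```

Seated at exactly the expected height (0.0595). Release, rise, and go to the amber tab.

send_rows:
  increments:
    - {"dx": 0,"dy": 0,"dz": -0.006,"yaw": 0,"claw": 1}
    - {"dx": 0,"dy": 0,"dz": -0.006,"yaw": 0,"claw": 0.6}
    - {"dx": 0,"dy": 0,"dz": -0.006,"yaw": 0,"claw": 0.45}
    - {"dx": 0,"dy": 0,"dz": -0.006,"yaw": 0,"claw": 0.45}
    - {"dx": 0,"dy": 0,"dz": -0.04,"yaw": 0,"claw": 0.45}
    - {"dx": 0,"dy": 0,"dz": -0.1,"yaw": 0,"claw": 0.45}
    - {"dx": 0,"dy": 0,"dz": -0.16,"yaw": 0,"claw": 0.45}
    - {"dx": 0,"dy": 0,"dz": -0.17,"yaw": 0,"claw": 0.45}
    - {"dx": 0,"dy": 0,"dz": -0.17,"yaw": 0,"claw": 0.45}

```text
time: 16.73
tool_pos: [0.4454, 0.2542, 0.1422]
tool_rot: [0.0, 0.114, 0.993, 0.0]
contact_force: [-0.0, 0.5, -1.3]
gripper_width: 0.277
grasp_force: 0.0
```

```bash
python3 - <<'E'
from h import *
import pickle
s=manip.state();print(s["time"],s["gripper_width"],s["contact_force"],todo(s,[.4366,.2134,.1445],-.228))
K,T=cam("wrist",s);im=manip.grab_frame("wrist");sc=manip.grab_frame("scene")
hsv=cv2.cvtColor(im,cv2.COLOR_RGB2HSV)
m=cv2.inRange(hsv,(8,150,60),(22,255,255));c,_=cv2.findContours(m,0,2)
for k in sorted(c,key=cv2.contourArea)[-2:]:print("amber",cv2.boundingRect(k))
S=cam("scene");hs=cv2.cvtColor(sc,cv2.COLOR_RGB2HSV)
m=cv2.inRange(hs,(45,100,30),(90,255,255));c,_=cv2.findContours(m,0,2)
for k in sorted(c,key=cv2.contourArea)[-2:]:print("green scene",cv2.contourArea(k),cv2.boundingRect(k))
h=np.array([.974,-.2266,0])
print("expected tab",[proj(*S,np.array([.4441,.2548,z])+x*h).round(1).tolist() for x in(-.017,.017) for z in(.082,.110)])
E
```

```text
16.725 0.2769281794612981 [-0.03500846  0.53744688 -1.28603012] (array([-0.0014, -0.0834, -0.0046]), np.float64(-0.0005), np.float64(-0.2287))
amber (210, 176, 26, 72)
green scene 394.0 (239, 302, 19, 40)
expected tab [[256.1, 325.9], [255.6, 316.0], [241.6, 312.8], [240.6, 302.7]]
```

send_rows:
  increments:
    - {"dx": -0.0014,"dy": -0.05,"dz": 0,"yaw": 0,"claw": 0.4}
    - {"dx": -0.0014,"dy": -0.0834,"dz": 0,"yaw": 0,"claw": 0.3}
    - {"dx": -0.0014,"dy": -0.0834,"dz": 0.0,"yaw": 0,"claw": 0.3}
    - {"dx": -0.0014,"dy": -0.0834,"dz": 0.04,"yaw": 0,"claw": 0.3}
    - {"dx": -0.0014,"dy": -0.0834,"dz": 0.09,"yaw": 0,"claw": 0.3}
    - {"dx": -0.0014,"dy": -0.0834,"dz": 0.13,"yaw": 0,"claw": 0.3}
    - {"dx": -0.0014,"dy": -0.0834,"dz": 0.16,"yaw": 0,"claw": 0.3}
    - {"dx": -0.0014,"dy": -0.0834,"dz": 0.166,"yaw": 0,"claw": 0.3}
    - {"dx": -0.0014,"dy": -0.0834,"dz": 0.166,"yaw": 0,"claw": 0.3}
    - {"dx": -0.0014,"dy": -0.0834,"dz": 0.166,"yaw": 0,"claw": 0.6}
    - {"dx": -0.0014,"dy": -0.0834,"dz": 0.166,"yaw": 0,"claw": 1}
    - {"dx": -0.0014,"dy": -0.0834,"dz": 0.166,"yaw": 0,"claw": 1}
    - {"dx": -0.0014,"dy": -0.0834,"dz": 0.166,"yaw": 0,"claw": 1}

```text
time: 18.45
tool_pos: [0.4374, 0.2137, 0.0602]
tool_rot: [0.001, 0.114, 0.993, 0.0]
contact_force: [0.4, 0.5, 5.6]
gripper_width: 0.1
grasp_force: 61.9
```

send_rows:
  increments:
    - {"dx": 0,"dy": 0,"dz": -0.01,"yaw": 0,"claw": 1}
    - {"dx": 0,"dy": 0,"dz": -0.03,"yaw": 0,"claw": 1}
    - {"dx": 0,"dy": 0,"dz": -0.07,"yaw": 0,"claw": 1}
    - {"dx": 0,"dy": 0,"dz": -0.14,"yaw": 0,"claw": 1}
    - {"dx": 0,"dy": 0,"dz": -0.21,"yaw": 0,"claw": 1}
    - {"dx": 0,"dy": 0,"dz": -0.27,"yaw": 0,"claw": 1}
    - {"dx": 0,"dy": 0,"dz": -0.287,"yaw": 0,"claw": 1}
    - {"dx": -0.04,"dy": -0.045,"dz": -0.287,"yaw": -0.04,"claw": 1}
    - {"dx": -0.1,"dy": -0.105,"dz": -0.287,"yaw": -0.09,"claw": 1}
    - {"dx": -0.16,"dy": -0.165,"dz": -0.287,"yaw": -0.14,"claw": 1}
    - {"dx": -0.21,"dy": -0.22,"dz": -0.287,"yaw": -0.18,"claw": 1}
    - {"dx": -0.2437,"dy": -0.2528,"dz": -0.287,"yaw": -0.2085,"claw": 1}
    - {"dx": -0.2437,"dy": -0.2528,"dz": -0.287,"yaw": -0.2085,"claw": 1}
    - {"dx": -0.2437,"dy": -0.2528,"dz": -0.287,"yaw": -0.2085,"claw": 1}

```text
time: 20.2
tool_pos: [0.5256, 0.0632, 0.2014]
tool_rot: [-0.001, -0.042, 0.999, 0.0]
contact_force: [0.1, -0.5, -1.6]
gripper_width: 0.104
grasp_force: 61.2
```

```bash
python3 - <<'E'
from h import *
s=manip.state();print(s["time"],s["tool_pos"],s["gripper_width"],s["grasp_force"],todo(s,[.5274,.063,.2034],.084))
K,T=cam("wrist",s);im=manip.grab_frame("wrist");np.save("pics/w6.npy",im);a=np.load("pics/w5.npy")
# tab extent along tool axis, centre column, green then and amber now
for n,i,lo,hi in(("green",a,(45,100,20),(90,255,255)),("amber",im,(5,130,30),(24,255,255))):
    m=cv2.inRange(cv2.cvtColor(i,cv2.COLOR_RGB2HSV),lo,hi);m[:,:255]=0;m[:,300:]=0
    c,_=cv2.findContours(m,0,2)
    for k in sorted(c,key=cv2.contourArea)[-2:]:print(n,cv2.contourArea(k),cv2.boundingRect(k))
    g=i[225:335:2,274:280].mean(1).max(1).astype(int);print(g)
S=cam("scene");sc=manip.grab_frame("scene");t=manip.grab_frame("top")
np.save("pics/t6.npy",t)
cv2.imwrite("pics/w6.png",np.hstack([cv2.resize(im[60:360,160:400],(480,600)),cv2.resize(sc[130:290,185:270],(318,600))])[:,:,::-1])
E
```

```text
20.2 [0.5256248  0.06315629 0.20141655] 0.1035009896280927 61.176520586013794 (array([-0.0035, -0.0006, -0.004 ]), np.float64(-0.0001), np.float64(0.0838))
green 0.0 (273, 192, 1, 1)
green 1776.5 (264, 232, 25, 91)
[ 20  19  16  15  49  58  58  59  61  60  58  58  59  60  60  59  70  78
  79  80  79  78  79  81  81  79  80  79  78  79  80  80  80  80  79  80
  80  79  80  80 108 131 131 131 131 131 129 129 124 105 108  83  69  44
  13]
amber 1795.0 (264, 230, 26, 90)
[ 15  16  14  96 112 113 116 115 115 114 114 116 116 114 119 139 150 152
 152 153 152 152 152 151 152 152 152 151 150 151 151 151 152 151 151 151
 151 151 150 151 151 151 160 218 219 218 218 206 211 212 212 211 211 212
 211]
```

View pics/w6.png

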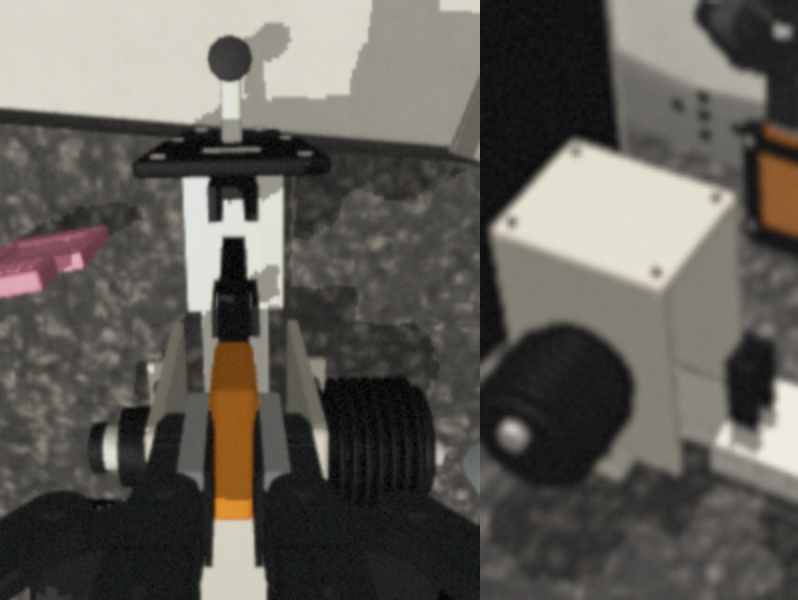

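The view shows the amber held upright at crop (233,430) and the drawer slot guides at (233,200) and (233,300) in line with it; post cap at (229,58). The hand offset is about 1 mm more than for green. Lower to just above the mouth.

send_rows:
  increments:
    - {"dx": -0.0063,"dy": -0.0006,"dz": 0.03,"yaw": 0,"claw": 1}
    - {"dx": -0.0063,"dy": -0.0006,"dz": 0.08,"yaw": 0,"claw": 1}
    - {"dx": -0.0063,"dy": -0.0006,"dz": 0.12,"yaw": 0,"claw": 1}
    - {"dx": -0.0063,"dy": -0.0006,"dz": 0.138,"yaw": 0,"claw": 1}
    - {"dx": -0.0063,"dy": -0.0006,"dz": 0.138,"yaw": 0,"claw": 1}
    - {"dx": -0.0063,"dy": -0.0006,"dz": 0.138,"yaw": 0,"claw": 1}

```text
time: 21.1
tool_pos: [0.5304, 0.0626, 0.1345]
tool_rot: [0.001, -0.042, 0.999, -0.0]
contact_force: [0.0, 0.7, 0.1]
gripper_width: 0.101
grasp_force: 61.2
```

```bash
python3 - <<'E'
from h import *
s=manip.state();print(todo(s,[.5288,.0631,.1325],.084),s["contact_force"])
K,T=cam("wrist",s);im=manip.grab_frame("wrist").max(2)
u=proj(K,T,[.4325,.0535,.077]);print("cap expected",u)
r,c=np.round(u[::-1]).astype(int)
w=im[max(r-25,0):r+25,c-25:c+25];m=(w<75).astype(np.uint8);n,l,st,ce=cv2.connectedComponentsWithStats(m)
for i in range(1,n):
  if st[i,4]>60:
    q=ce[i]+[c-25,max(r-25,0)];print(st[i],q,ray(K,T,q,.077))
E
```

```text
(array([0.0031, 0.0012, 0.004 ]), np.float64(0.0001), np.float64(0.0841)) [0.03285475 0.74478886 0.05395127]
cap expected [275.24938659  76.81213987]
[ 12   9  28  30 658] [275.53799392  75.28267477] [0.43153955 0.05361403 0.077     ]
```

send_rows:
  increments:
    - {"dx": 0.003,"dy": 0.001,"dz": 0.005,"yaw": 0,"claw": 1}
    - {"dx": 0.003,"dy": 0.001,"dz": 0.012,"yaw": 0,"claw": 1}
    - {"dx": 0.003,"dy": 0.001,"dz": 0.02,"yaw": 0,"claw": 1}
    - {"dx": 0.003,"dy": 0.001,"dz": 0.028,"yaw": 0,"claw": 1}
    - {"dx": 0.003,"dy": 0.001,"dz": 0.034,"yaw": 0,"claw": 1}
    - {"dx": 0.003,"dy": 0.001,"dz": 0.034,"yaw": 0,"claw": 1}

```text
time: 21.9
tool_pos: [0.5279, 0.063, 0.116]
tool_rot: [-0.0, -0.042, 0.999, 0.0]
contact_force: [0.1, 0.1, -1.2]
gripper_width: 0.097
grasp_force: 61.2
```

In the mouth with no force; continue down to just above the floor.

send_rows:
  increments:
    - {"dx": 0,"dy": 0,"dz": 0.01,"yaw": 0,"claw": 1}
    - {"dx": 0,"dy": 0,"dz": 0.02,"yaw": 0,"claw": 1}
    - {"dx": 0,"dy": 0,"dz": 0.03,"yaw": 0,"claw": 1}
    - {"dx": 0,"dy": 0,"dz": 0.035,"yaw": 0,"claw": 1}
    - {"dx": 0,"dy": 0,"dz": 0.035,"yaw": 0,"claw": 1}

```text
time: 22.52
tool_pos: [0.5278, 0.063, 0.0986]
tool_rot: [-0.0, -0.042, 0.999, -0.0]
contact_force: [0.5, 0.6, -1.2]
gripper_width: 0.099
grasp_force: 61.2
```

send_rows:
  increments:
    - {"dx": 0,"dy": 0,"dz": 0.01,"yaw": 0,"claw": 1}
    - {"dx": 0,"dy": 0,"dz": 0.02,"yaw": 0,"claw": 1}
    - {"dx": 0,"dy": 0,"dz": 0.03,"yaw": 0,"claw": 1}
    - {"dx": 0,"dy": 0,"dz": 0.038,"yaw": 0,"claw": 1}
    - {"dx": 0,"dy": 0,"dz": 0.038,"yaw": 0,"claw": 1}

```text
time: 23.15
tool_pos: [0.5277, 0.0629, 0.0794]
tool_rot: [-0.001, -0.042, 0.999, -0.0]
contact_force: [-0.3, 1.4, -1.1]
gripper_width: 0.101
grasp_force: 61.2
```

Floor is expected at 0.0752.

send_rows:
  increments:
    - {"dx": 0,"dy": 0,"dz": 0.004,"yaw": 0,"claw": 1}
    - {"dx": 0,"dy": 0,"dz": 0.008,"yaw": 0,"claw": 1}
    - {"dx": 0,"dy": 0,"dz": 0.008,"yaw": 0,"claw": 1}

```text
time: 23.52
tool_pos: [0.528, 0.063, 0.0759]
tool_rot: [-0.0, -0.042, 0.999, -0.0]
contact_force: [-0.4, 0.5, -0.9]
gripper_width: 0.1
grasp_force: 61.2
```

send_rows:
  increments:
    - {"dx": 0,"dy": 0,"dz": 0.002,"yaw": 0,"claw": 1}
    - {"dx": 0,"dy": 0,"dz": 0.003,"yaw": 0,"claw": 1}
    - {"dx": 0,"dy": 0,"dz": 0.003,"yaw": 0,"claw": 1}

```text
time: 23.9
tool_pos: [0.5284, 0.063, 0.0752]
tool_rot: [0.0, -0.042, 0.999, -0.0]
contact_force: [-2.1, -0.6, 4.2]
gripper_width: 0.099
grasp_force: 61.8
```

Amber seated (0.0752, light contact). Release, rise and go above the post.

send_rows:
  increments:
    - {"dx": 0,"dy": 0,"dz": -0.002,"yaw": 0,"claw": 0.6}
    - {"dx": 0,"dy": 0,"dz": -0.002,"yaw": 0,"claw": 0.3}
    - {"dx": 0,"dy": 0,"dz": -0.002,"yaw": 0,"claw": 0.2}
    - {"dx": 0,"dy": 0,"dz": -0.03,"yaw": 0,"claw": 0.2}
    - {"dx": 0,"dy": 0,"dz": -0.1,"yaw": 0,"claw": 0.2}
    - {"dx": 0,"dy": 0,"dz": -0.18,"yaw": 0,"claw": 0.2}
    - {"dx": 0.05,"dy": 0,"dz": -0.23,"yaw": 0,"claw": 0.1}
    - {"dx": 0.13,"dy": -0.003,"dz": -0.23,"yaw": 0,"claw": 0}
    - {"dx": 0.2036,"dy": -0.003,"dz": -0.2,"yaw": 0,"claw": 0}
    - {"dx": 0.2036,"dy": -0.003,"dz": -0.13,"yaw": 0,"claw": 0}
    - {"dx": 0.2036,"dy": -0.003,"dz": -0.1,"yaw": 0,"claw": 0}
    - {"dx": 0.2036,"dy": -0.003,"dz": -0.1,"yaw": 0,"claw": 0}

```text
time: 25.4
tool_pos: [0.4263, 0.053, 0.1239]
tool_rot: [-0.001, -0.042, 0.999, 0.0]
contact_force: [0.1, -0.2, 0.9]
gripper_width: 0.503
grasp_force: 0.0
```

```bash
python3 - <<'E'
from h import *
s=manip.state();print(s["time"],s["tool_pos"],s["contact_force"],todo(s,[.427,.053,.042],.084))
S=cam("scene");sc=manip.grab_frame("scene")
m=cv2.inRange(cv2.cvtColor(sc,cv2.COLOR_RGB2HSV),(8,140,60),(22,255,255));c,_=cv2.findContours(m,0,2)
for k in sorted(c,key=cv2.contourArea)[-3:]:print("amber scene",cv2.contourArea(k),cv2.boundingRect(k))
h=np.array([.9965,.084,0])
print("exp tab",[proj(*S,np.array([.5255,.0627,z])+x*h).round(1).tolist() for x in(-.017,.017) for z in(.097,.125)])
E
```

```text
25.4 [0.42634287 0.05297991 0.12392467] [ 0.1236315  -0.18771252  0.92565889] (array([-1.600e-03, -1.000e-04,  1.638e-01]), np.float64(0.0), np.float64(0.084))
amber scene 241.5 (261, 205, 19, 20)
amber scene 289.0 (260, 222, 21, 22)
exp tab [[278.8, 222.6], [278.9, 211.9], [262.7, 216.6], [262.4, 205.9]]
```

send_rows:
  increments:
    - {"dx": -0.0016,"dy": 0,"dz": 0.05,"yaw": 0,"claw": 0}
    - {"dx": -0.0016,"dy": 0,"dz": 0.1,"yaw": 0,"claw": 0}
    - {"dx": -0.0016,"dy": 0,"dz": 0.14,"yaw": 0,"claw": 0}
    - {"dx": -0.0016,"dy": 0,"dz": 0.158,"yaw": 0,"claw": 0}
    - {"dx": -0.0016,"dy": 0,"dz": 0.158,"yaw": 0,"claw": 0}
    - {"dx": -0.0016,"dy": 0,"dz": 0.158,"yaw": 0,"claw": 0.5}
    - {"dx": -0.0016,"dy": 0,"dz": 0.158,"yaw": 0,"claw": 1}
    - {"dx": -0.0016,"dy": 0,"dz": 0.158,"yaw": 0,"claw": 1}
    - {"dx": -0.0016,"dy": 0,"dz": 0.158,"yaw": 0,"claw": 1}

```text
time: 26.58
tool_pos: [0.4287, 0.053, 0.047]
tool_rot: [0.001, -0.042, 0.999, -0.0]
contact_force: [-1.4, -0.8, 5.8]
gripper_width: 0.181
grasp_force: 58.4
```

send_rows:
  increments:
    - {"dx": -0.01,"dy": 0,"dz": 0,"yaw": 0,"claw": 1}
    - {"dx": -0.03,"dy": 0,"dz": 0,"yaw": 0,"claw": 1}
    - {"dx": -0.055,"dy": 0,"dz": 0,"yaw": 0,"claw": 1}
    - {"dx": -0.08,"dy": 0,"dz": 0,"yaw": 0,"claw": 1}
    - {"dx": -0.105,"dy": 0,"dz": 0,"yaw": 0,"claw": 1}
    - {"dx": -0.13,"dy": 0,"dz": 0,"yaw": 0,"claw": 1}
    - {"dx": -0.155,"dy": 0,"dz": 0,"yaw": 0,"claw": 1}
    - {"dx": -0.175,"dy": 0,"dz": 0,"yaw": 0,"claw": 1}
    - {"dx": -0.19,"dy": 0,"dz": 0,"yaw": 0,"claw": 1}
    - {"dx": -0.195,"dy": 0,"dz": 0,"yaw": 0,"claw": 1}
    - {"dx": -0.195,"dy": 0,"dz": 0,"yaw": 0,"claw": 1}

```text
time: 27.95
tool_pos: [0.526, 0.0614, 0.047]
tool_rot: [0.001, -0.042, 0.999, 0.0]
contact_force: [-0.8, 0.1, 5.2]
gripper_width: 0.179
grasp_force: 58.7
```

send_rows:
  increments:
    - {"dx": -0.004,"dy": 0,"dz": 0,"yaw": 0,"claw": 1}
    - {"dx": -0.008,"dy": 0,"dz": 0,"yaw": 0,"claw": 1}
    - {"dx": -0.008,"dy": 0,"dz": 0,"yaw": 0,"claw": 1}

```text
time: 28.32
tool_pos: [0.5297, 0.0618, 0.047]
tool_rot: [0.001, -0.042, 0.999, 0.0]
contact_force: [-1.0, 0.9, 6.3]
gripper_width: 0.177
grasp_force: 58.7
```

send_rows:
  increments:
    - {"dx": -0.004,"dy": 0,"dz": 0,"yaw": 0,"claw": 1}
    - {"dx": -0.007,"dy": 0,"dz": 0,"yaw": 0,"claw": 1}
    - {"dx": -0.007,"dy": 0,"dz": 0,"yaw": 0,"claw": 1}

```text
time: 28.7
tool_pos: [0.533, 0.0622, 0.047]
tool_rot: [0.001, -0.042, 0.999, 0.0]
contact_force: [-2.4, 1.7, 6.2]
gripper_width: 0.177
grasp_force: 58.8
```

send_rows:
  increments:
    - {"dx": -0.002,"dy": 0,"dz": 0,"yaw": 0,"claw": 1}
    - {"dx": -0.004,"dy": 0,"dz": 0,"yaw": 0,"claw": 1}
    - {"dx": -0.004,"dy": 0,"dz": 0,"yaw": 0,"claw": 1}

```text
time: 29.08
tool_pos: [0.5329, 0.0622, 0.047]
tool_rot: [-0.002, -0.042, 0.999, 0.0]
contact_force: [-9.8, 1.2, 11.0]
gripper_width: 0.174
grasp_force: 59.1
```

The drawer has met the box after about 104.6 mm, so it is home. Relax, release and retreat.

send_rows:
  increments:
    - {"dx": 0.003,"dy": 0,"dz": 0,"yaw": 0,"claw": 1}
    - {"dx": 0.003,"dy": 0,"dz": 0,"yaw": 0,"claw": 0.5}
    - {"dx": 0.003,"dy": 0,"dz": 0,"yaw": 0,"claw": 0.1}
    - {"dx": 0.003,"dy": 0,"dz": 0,"yaw": 0,"claw": 0.1}
    - {"dx": 0.003,"dy": 0,"dz": -0.04,"yaw": 0,"claw": 0.1}
    - {"dx": 0.003,"dy": 0,"dz": -0.12,"yaw": 0,"claw": 0.1}
    - {"dx": 0.05,"dy": 0,"dz": -0.22,"yaw": 0,"claw": 0.1}
    - {"dx": 0.1,"dy": 0,"dz": -0.3,"yaw": 0,"claw": 0.1}
    - {"dx": 0.1,"dy": 0,"dz": -0.3,"yaw": 0,"claw": 0.1}
    - {"dx": 0.1,"dy": 0,"dz": -0.3,"yaw": 0,"claw": 0.1}

```text
time: 30.32
tool_pos: [0.4845, 0.0578, 0.1961]
tool_rot: [0.001, -0.042, 0.999, -0.0]
contact_force: [-0.5, -0.1, 0.4]
gripper_width: 0.447
grasp_force: 0.0
```

```bash
python3 - <<'E'
from h import *
s=manip.state();print(s["time"],s["tool_pos"],s["contact_force"])
K,T=cam("wrist",s);im=manip.grab_frame("wrist");g=im.max(2)
u=proj(K,T,[.5355,.0626,.077]);print("cap expected if home",u)
print(im[:, int(u[0])-3:int(u[0])+3].max(2).mean(1).astype(int)[int(u[1])-30:int(u[1])+50:2])
S=cam("scene");sc=manip.grab_frame("scene");hs=cv2.cvtColor(sc,cv2.COLOR_RGB2HSV)
for n,lo,hi in(("green",(45,100,30),(90,255,255)),("amber",(8,140,60),(22,255,255)),("blue",(105,150,40),(130,255,255))):
    c,_=cv2.findContours(cv2.inRange(hs,lo,hi),0,2)
    for k in sorted(c,key=cv2.contourArea)[-1:]:print(n,cv2.contourArea(k),cv2.boundingRect(k))
cv2.imwrite("pics/w7.png",np.hstack([cv2.resize(im[150:350,180:380],(400,400)),cv2.resize(sc[150:370,180:400],(400,400))])[:,:,::-1])
E
```

```text
30.325 [0.484517   0.05779804 0.1960811 ] [-0.49241287 -0.096348    0.43245091]
cap expected if home [277.0812334  243.83900248]
[225 223 202 200 200 211 222 161 112 112 111 113 112 112  78  44  55  54
  52  49  48  45  41  86 144 145 143  72  13  12  14  13  14  14  15  14
  56 126 127 125]
green 397.0 (239, 302, 19, 40)
blue 350.0 (219, 318, 19, 41)
```

View pics/w7.png

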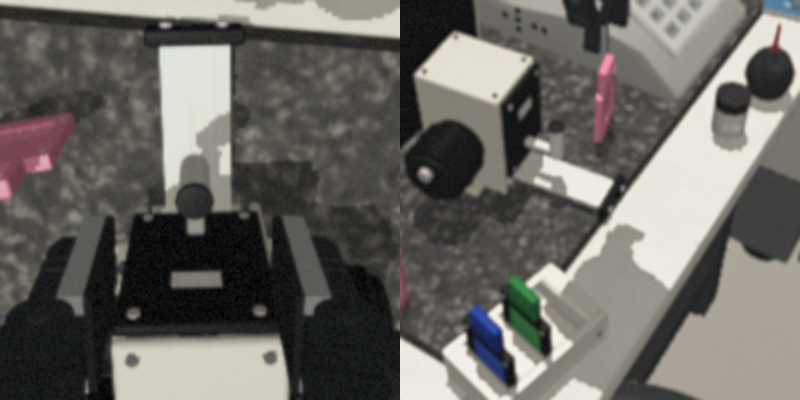

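The picture shows the front plate flush on the box (left crop (195,270), right crop (522,110)), green in the middle rack slot (525,315) and blue undisturbed (490,345). The gripper is clear, so I hand in.

```bash
python3 -c "
from plant import manip
print(manip.job_done())"
```

```text
the job is handed in; nothing more can be done
None
```

I handed the job in at about 30 s, with no verdict returned: green is fully down in the rack's middle slot, amber is in the drawer's slot, and the drawer's front plate is closed against the light box; I viewed 11 pictures against your limit of 10.

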